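Hold a housing against the sprung stop of a marking fixture

TASK

Lift the lid of the grey case all the way over until it rests on its stop, take out the block-shaped aluminium housing (not the round flange) and set it upright on the plate of the marking fixture. Then press its small flat end squarely against the middle of the sprung stop bar with a steady 8 N or so, which pushes the bar in about half its travel (never bang it to the end), and finish while still holding it there, standing flat on the plate, so that a colleague can tighten the clamp. Leave everything else where it is.

Things in the scene. Friction and masses are not known exactly. Their poses are not given: they have to be found in the camera images.
- case: Grey plastic case, fixed to the table, 150 (x) x 260 (y) x 75 mm high, open on top, walls and floor 6 mm thick. Origin: centre of its underside; x points to its hinge side (away from the robot), y along the hinge. The lid covers it at the start; the housing and a flange lie inside, side by side along y, about 120 mm apart, in either order.
- lid (a joint): Angle of the case's lid, rad: 0 shut, 1.85 resting open on its stop, tilted beyond upright. The lid (150 x 260 x 10 mm, 0.3 kg) stands up to 225 mm above the table when open, and falls shut when let go before about 1.3 and falls open onto its stop after about 1.6.
- lid_hinge (a point): Middle of the lid's hinge axis, on the far (+x) top edge of the case, 75 mm above the table; the axis runs along the case's y.
- lid_bar (a point): Middle of the lid's handle: a round steel bar 10 mm thick and 100 mm long, parallel to the hinge, on two end posts, 40 mm above the lid's upper face (to the bar's centre). Shut, it lies 125 mm from the hinge axis towards the robot (case -x) and 50 mm above it; it swings about the hinge with the lid, first up, then over to +x, and can turn between the fingers.
- housing: The part: an aluminium block 70 (x) x 40 (y) x 40 (z) mm with a round collar 32 mm across and 12 mm high on top; about 0.3 kg. Origin: centre of its underside; z up, x along its length. The small ends (40 x 40 mm, facing x and -x) are alike; either may go against the stop. It starts standing on the case's floor, 6 mm above the table.
- fixture: Steel marking fixture fixed to the table. Origin: centre of its underside; x points from the open side to the stop bar, z up. Its plate (200 x 200 mm) has its top 45 mm above the origin. The stop bar is towards +x; behind it stands a rigid block, 40 mm above the plate. A clamp post 42 mm tall stands on the plate at the +y side (x 15, y 88 mm; its screw reaches in to y 61 mm); the middle (y within 55 mm) in front of the bar is free, and the rear block is 130 mm long.
- stop_bar (a joint): How far the sprung stop bar is pushed in along the fixture's +x, m: 0 free, 0.016 at its end. The spring starts at zero force and pushes back 1 N per mm; let go, it pushes the part back out.
- stop_face (a point): Middle of the stop bar's flat face that looks to the fixture's -x, 45 mm in +x from the fixture's centre when free, 64 mm above the fixture's underside; moves with the bar. The bar is 110 mm long (along y), 34 mm high and 12 mm thick, its lower edge 2 mm above the plate.
- flange: Bystander: round steel flange, 72 mm across and 24 mm high, lying in the case beside the housing. Origin: centre of its underside.
- sleeve: Bystander: steel sleeve, 30 mm across and 24 mm high, standing on the fixture's plate near the corner at -x, -y. Origin: centre of its underside.
- bottle: Bystander: clear water bottle, 64 mm across, 200 mm tall, beyond the case and fixture. Origin: centre of its underside.
- screwdriver: Bystander: screwdriver, 180 mm long, lying at the right (-y) of the fixture, its length along x.
- wrench: Bystander: wrench, 180 mm long, lying at the right (-y) of the fixture, beyond the screwdriver.
- jar: Bystander: small closed jar, 60 mm across, 75 mm tall, at the left (+y) of the case. Origin: centre of its underside.

How it is judged:
By the outcome, as a careful person would: the job done as asked, in the order asked, and still so for the second after the job is handed in, while the arm keeps its last pose, push and grip.
It also fails if it takes over 69 s, if anything falls off the work surface, if the arm or the gripper's body presses on something with over 40 N, if the wrist force passes 120 N, or if a joint passes its speed limit or range.

ROBOT

A 6-joint arm with a two-finger parallel gripper is mounted at the origin on the work surface. World frame = base frame: x ahead of the robot, y to its left, z up, the work surface at z = 0. Lengths are in m, angles in rad, forces in N, time in s.
With the tool pointing down it reaches from about 0.275 to 0.975 m from the base axis. Payload 8.4 kg.
Tool frame: the origin (TCP) lies between the finger pads; the fingertips stand 11 mm ahead of it and the grasp point (between the pads) lies 8 mm behind it; z points along the fingers, y is the direction in which the jaws open and shut (so a half turn about z gives the same grasp; the last joint's range is limited). The gripper opens to 92 mm and grips with 3 to 60 N. Pads are 20 mm wide; open, the fingers measure 128 mm over their backs; the gripper's body (75 mm by 189 mm) begins 69 mm behind the grasp point.
Start: joints at [-1.183, 0.353, 1.633, -0, 1.155, -0.002], TCP at [0.238, -0.578, 0.226] pointing down, gripper open.
Joint ranges: [-2.63, 2.63], [-0.92, 2.1], [0.06, 2.66], [-1.3, 4.44], [0, 2.69], [-3.02, 3.02]. Speed limits (rad/s): [2.22, 2.22, 2.79, 3.14, 3.14, 3.14].

INTERFACE

Orientations are given as a 3x3 rotation matrix whose columns are the frame's x, y, z axes.
In Python, from workcell import status, vision, ticket gives the robot as it stands.
- The arm moves only by the tool servo_tool, never from a script. Its argument "series" is a list of rows, each a list of 2 entries, a list of its own where there are three numbers: the shift along the tool's x, y, z each as a share of 0.05 m, from -1 to 1, then the turn, a rotation vector about the tool's x, y, z each as a share of 4 degrees, from -1 to 1. A call has 1 to 5 rows; each row shifts and turns the commanded pose from where the row before left it, along the tool's axes as they then stand; what a row does not reach is not made up. A row lasts 1/8 s, in which the tool goes at most 62.5 mm and 10.7 degrees, less where a joint would pass 70% of its speed; a pose out of reach is approached as far as the arm can. A call with a number of a shift or a turn outside -1 to 1 is refused whole. A call with a gripper value outside its range is refused whole. "grip" is the gripper's target within -1 to 1 (fully open at 1, half-way at 0, shut at -1), set as the call begins (left out, the last holds). The fingers move at their own pace and stop on an object; "squeeze" is the grip in N (left out, the last holds). Time passes only in rows, so rows that do not move let the fingers close. It gives the time, the measured TCP pose, the force and the opening at its end, in the units of the state.
- status.get_state(): the state, without advancing time (a new reading comes with each control period).
- vision.get_image(name): name is "scene" or "top" or "wrist"; returns the picture (384x512x3 uint8, red, green, blue); there is no depth.
- vision.get_calibration(name): a dict with "K" (3x3 intrinsics, pixels), "eye" and "attitude" of the camera in the world; the wrist camera has in their place "tool_from_camera" (4x4, takes a point from camera to tool coordinates, whose origin is the TCP and whose axes are the flange's). Camera axes: x right, y up, looking along -z (the intrinsics and any distortion apply to the point x, -y, -z); pixel columns grow to the right and rows downward; lengths in m; the calibration is good to about 2 mm. A picture is of the moment at which its call begins: read the wrist's pose just before it. get_calibration takes no time and is no camera call.
- ticket.sign_off(): hands the job in, once; it reports no verdict.
Trained networks look in the newest picture that a camera, given by its name, has taken for a name from the list of things; names that differ only in an ending like _2 or _b are one class to them, and where a whole thing is asked for, a point or a joint stands for the part that bears it (a point fixed in the world has none). Each returns a list of dicts, best first, with "score" (0 to 1); they miss things now and then, are a little off and sometimes report something else, mostly with a low value. They report only what shows in the picture. A call takes as long as a camera call.
- vision.find_in(camera, target): "point" ([column, row] in pixels, amid what is visible of it).
- vision.tip_of(camera, target): "point" ([column, row] in pixels: a listed point, or the origin of a listed thing).
The state is a dict: "time_s": time; "joint_pos": joint angles; "dq": joint speeds; "effort": joint torques, N m; "ee_pos": TCP position; "eef_rot": TCP orientation; "contact_force": force on the tool from outside, world axes, zero at the start; "ft_torque": the same for the moment, N m; "finger_gap": opening from 0.0 (shut) to 1.0 (fully open).
Only numpy, scipy, OpenCV 4.12 (cv2) and the standard library are available. Lean on these libraries where they do the work, as an engineer would, in place of code of your own. Each camera call takes 0.05 s, during which the arm holds its last target. There are 200 camera calls.

## Working session

There is one attempt and no reset: what is moved stays moved. The work goes in short steps, Python scripts to look and compute and a tool call to move; the robot and the scene stay as the last step left them, time stands still between calls to the robot, and variables do not carry over. Pictures are saved under pics/ and viewed, about 8 in all and at most 12, crops included, and the job is handed in when it is done.

Besides the shell and the picture viewer there is one more tool, called in YAML: its name, and indented under it one key for each argument. servo_tool: Moves the arm, as the interface text tells. Its arguments: {"type":"object","properties":{"series":{"type":"array"},"grip":{"type":"number"},"squeeze":{"type":"number"}},"required":["series"]}

```bash
mkdir -p pics; cat > h.py <<'E'
import numpy as np, cv2
from workcell import status, vision, ticket
def cam(name, st=None):
    c=vision.get_calibration(name); K=np.array(c["K"])
    if name=="wrist":
        st=st or status.get_state(); T=np.eye(4);T[:3,:3]=st["eef_rot"];T[:3,3]=st["ee_pos"]
        M=T@np.array(c["tool_from_camera"]); return K,M[:3,:3],M[:3,3],c
    return K,np.array(c["attitude"]),np.array(c["eye"]),c
def ray(C,p):
    K,R,e,c=C; D=c.get("distortion",c.get("dist"))
    q=cv2.undistortPoints(np.array([[p]],float),K,None if D is None else np.array(D,float))[0,0]
    d=R@np.array([q[0],-q[1],-1]); return e,d/np.linalg.norm(d)
def atz(C,p,z):
    e,d=ray(C,p); return e+d*(z-e[2])/d[2]
def tri(rs):
    A=sum(np.eye(3)-np.outer(d,d) for e,d in rs); b=sum((np.eye(3)-np.outer(d,d))@e for e,d in rs)
    x=np.linalg.solve(A,b); return x,[np.linalg.norm((np.eye(3)-np.outer(d,d))@(x-e)) for e,d in rs]
def proj(C,X):
    K,R,e,c=C; q=R.T@(np.array(X)-e); return (K@np.array([q[0]/-q[2],-q[1]/-q[2],1]))[:2]
def snap(name,f=None):
    im=vision.get_image(name)
    if f: cv2.imwrite("pics/"+f,cv2.cvtColor(im,cv2.COLOR_RGB2BGR))
    return im
E
python3 - <<'E'
from h import *
np.set_printoptions(precision=4,suppress=True)
for n in ("scene","top","wrist"): print(n,vision.get_calibration(n))
a=snap("scene");b=snap("top")
cv2.imwrite("pics/a.png",cv2.cvtColor(a,cv2.COLOR_RGB2BGR));cv2.imwrite("pics/b.png",cv2.cvtColor(b,cv2.COLOR_RGB2BGR))
C={n:cam(n) for n in("scene","top")}
for t in("case","lid_hinge","lid_bar","fixture","stop_face","sleeve","bottle","jar"):
    r={}
    for n in("scene","top"):
        v=vision.tip_of(n,t); r[n]=v
        print(t,n,[(np.round(q["point"],1).tolist(),round(q["score"],2)) for q in v[:2]])
    if r["scene"] and r["top"]: print("   ",*tri([ray(C[n],r[n][0]["point"]) for n in C]))
print(status.get_state())
E
```

```text
scene {'K': array([[397.1647,   0.    , 253.445 ],
       [  0.    , 397.1647, 189.8773],
       [  0.    ,   0.    ,   1.    ]]), 'eye': array([1.7782, 0.4668, 1.0921]), 'attitude': array([[-0.3414, -0.5826,  0.7376],
       [ 0.9397, -0.1939,  0.2818],
       [-0.0212,  0.7893,  0.6136]])}
top {'K': array([[474.5929,   0.    , 249.479 ],
       [  0.    , 474.5929, 190.4124],
       [  0.    ,   0.    ,   1.    ]]), 'eye': array([0.4486, 0.0059, 1.6436]), 'attitude': array([[-0.0147,  0.9959, -0.0891],
       [-0.9999, -0.0153, -0.0057],
       [-0.0071,  0.089 ,  0.996 ]])}
wrist {'K': array([[311.5061,   0.    , 254.2556],
       [  0.    , 311.5061, 192.0403],
       [  0.    ,   0.    ,   1.    ]]), 'tool_from_camera': array([[-0.0009,  0.9629,  0.2699,  0.0777],
       [ 1.    ,  0.0012, -0.0008,  0.0006],
       [-0.0011,  0.2699, -0.9629, -0.1588],
       [ 0.    ,  0.    ,  0.    ,  1.    ]])}
case scene [([316.2, 204.6], 0.61)]
case top [([181.7, 222.9], 0.84), ([321.8, 188.6], 0.74)]
    [0.4857 0.2527 0.0065] [np.float64(0.0022819797113608846), np.float64(0.0022819797113
[... 1208 characters left out ...]
65)]
jar scene [([386.6, 227.7], 0.65)]
jar top [([91.6, 213.1], 0.63)]
    [0.5264 0.5553 0.0026] [np.float64(0.007967308886162185), np.float64(0.007967308886162268)]
{'time_s': 0.9, 'joint_pos': array([-1.1834,  0.353 ,  1.6334,  0.    ,  1.1552, -0.0024]), 'dq': array([ 0.0007,  0.0008,  0.001 , -0.0006,  0.0001, -0.0008]), 'effort': array([  0.0029, -59.374 , -33.4578,   0.0699,   0.0156,  -0.    ]), 'ee_pos': array([ 0.2375, -0.5781,  0.2256]), 'eef_rot': array([[ 0.925,  0.38 ,  0.   ],
       [ 0.38 , -0.925,  0.   ],
       [ 0.   ,  0.   , -1.   ]]), 'contact_force': array([ 0.1963, -0.7848,  0.2948]), 'ft_torque': array([ 0.0319,  0.0019, -0.0091]), 'finger_gap': 1.003452168357078}
```

View pics/a.png

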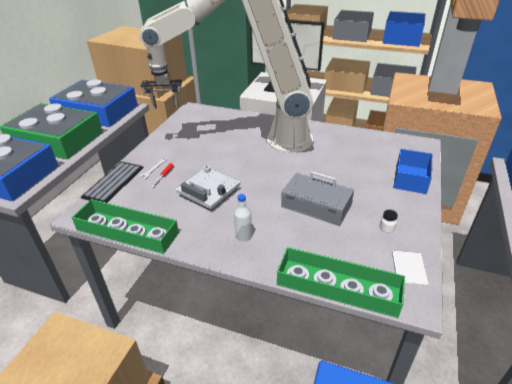

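View pics/b.png

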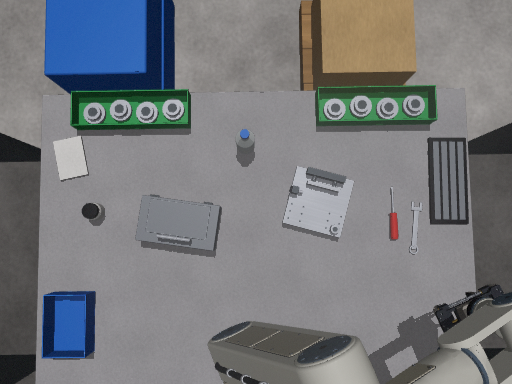

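The scene view shows the lidded case left of centre at about (317,197), the fixture at (210,187) and the bottle at (243,218). The top view shows the case at (178,222) with its handle at (174,239). It also shows the fixture at (318,203) with the stop at (326,180) and the sleeve at (334,230). Next I'll take wrist views of both.

```bash
cat >> h.py <<'E'
from scipy.spatial.transform import Rotation as Ro
def down(a):  # tool down, tool x at world angle a (deg)
    a=np.radians(a);c,s=np.cos(a),np.sin(a); return np.array([[c,s,0],[s,-c,0],[0,0,-1.]])
def plan(p,R,n=None,p0=None,R0=None,v=.8):
    if p0 is None: s=status.get_state(); p0,R0=s["ee_pos"],s["eef_rot"]
    r=Ro.from_matrix(R0.T@R).as_rotvec(); d=R0.T@(np.array(p)-p0)
    n=n or int(np.ceil(max(np.linalg.norm(d)/.05/v,np.degrees(np.linalg.norm(r))/4/.98)))
    S=sum(Ro.from_rotvec(r*k/n).as_matrix() for k in range(n)); t=np.linalg.solve(S,d)
    print("rows",n,"shift",np.round(t/.05,3).tolist(),"turn",np.round(np.degrees(r)/n/4,3).tolist())
E
python3 - <<'E'
from h import *
plan([.46,-.25,.33],down(50),10)
plan([.42,.12,.33],down(82),10,np.array([.46,-.25,.33]),down(50))
E
```

```text
rows 10 shift [0.747, -0.288, -0.209] turn [0.0, -0.0, -0.692]
rows 10 shift [0.641, -0.397, 0.0] turn [0.0, 0.0, -0.8]
```

servo_tool:
  series:
    - [[0.747,-0.288,-0.209],[0,0,-0.692]]
    - [[0.747,-0.288,-0.209],[0,0,-0.692]]
    - [[0.747,-0.288,-0.209],[0,0,-0.692]]
    - [[0.747,-0.288,-0.209],[0,0,-0.692]]
    - [[0.747,-0.288,-0.209],[0,0,-0.692]]

```text
time_s: 1.52
ee_pos: [0.3694, -0.4265, 0.2783]
eef_rot: [[0.806, 0.591, 0.0], [0.591, -0.806, -0.0], [0.0, 0.0, -1.0]]
contact_force: [1.1, -0.6, 0.5]
finger_gap: 1.0
```

servo_tool:
  series:
    - [[0.747,-0.288,-0.209],[0,0,-0.692]]
    - [[0.747,-0.288,-0.209],[0,0,-0.692]]
    - [[0.747,-0.288,-0.209],[0,0,-0.692]]
    - [[0.747,-0.288,-0.209],[0,0,-0.692]]
    - [[0.747,-0.288,-0.209],[0,0,-0.692]]

```text
time_s: 2.15
ee_pos: [0.4604, -0.2487, 0.3305]
eef_rot: [[0.641, 0.767, 0.0], [0.767, -0.641, -0.0], [0.0, 0.0, -1.0]]
contact_force: [0.8, -0.0, -0.9]
finger_gap: 0.999
```

```bash
cat > look.py <<'E'
import sys,json
from h import *
f=sys.argv[1]; ts=sys.argv[2].split(",")
s=status.get_state(); C=cam("wrist",s); snap("wrist",f+".png")
print(s["time_s"],np.round(s["ee_pos"],4),np.round(s["dq"],3).max())
out={"p":s["ee_pos"].tolist(),"R":s["eef_rot"].tolist()}
for t in ts:
    v=vision.tip_of("wrist",t); out[t]=v and [float(x) for x in v[0]["point"]]
    print(t,[(np.round(q["point"],1).tolist(),round(q["score"],2)) for q in v[:2]])
json.dump(out,open(f+".json","w"))
E
python3 look.py w1 fixture,stop_face,sleeve
```

```text
2.15 [ 0.4604 -0.2487  0.3305] 0.602
fixture [([288.7, 98.8], 0.75)]
stop_face [([320.8, 83.8], 0.85), ([287.1, 97.9], 0.36)]
sleeve [([257.9, 167.8], 0.88)]
```

View pics/w1.png

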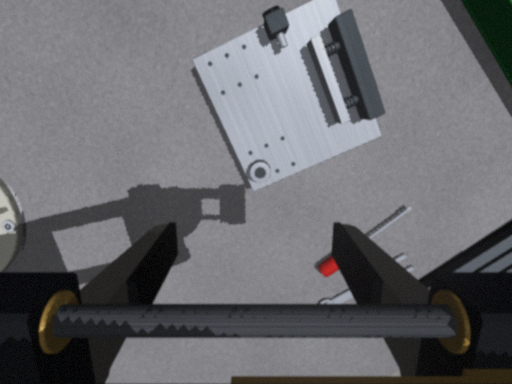

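servo_tool:
  series:
    - [[0.641,-0.397,0],[0,0,-0.8]]
    - [[0.641,-0.397,0],[0,0,-0.8]]
    - [[0.641,-0.397,0],[0,0,-0.8]]
    - [[0.641,-0.397,0],[0,0,-0.8]]
    - [[0.641,-0.397,0],[0,0,-0.8]]

```text
time_s: 2.98
ee_pos: [0.4656, -0.0622, 0.3297]
eef_rot: [[0.407, 0.914, -0.001], [0.914, -0.407, -0.0], [-0.0, -0.0, -1.0]]
contact_force: [0.5, -0.1, 0.1]
finger_gap: 1.0
```

```bash
python3 look.py w2 fixture,stop_face,lid_bar,lid_hinge,case,sleeve
```

```text
2.975 [ 0.4656 -0.0622  0.3297] 0.616
fixture [([340.7, 218.3], 0.86)]
stop_face [([379.9, 229.4], 0.74)]
lid_bar []
lid_hinge []
case []
sleeve [([302.8, 273.7], 0.64), ([418.9, 14.9], 0.29)]
```

servo_tool:
  series:
    - [[0.641,-0.397,0],[0,0,-0.8]]
    - [[0.641,-0.397,0],[0,0,-0.8]]
    - [[0.641,-0.397,0],[0,0,-0.8]]
    - [[0.641,-0.397,0],[0,0,-0.8]]
    - [[0.641,-0.397,0],[0,0,-0.8]]

```text
time_s: 3.95
ee_pos: [0.4199, 0.1202, 0.33]
eef_rot: [[0.139, 0.99, 0.0], [0.99, -0.139, -0.0], [-0.0, 0.0, -1.0]]
contact_force: [0.0, -0.2, -0.2]
finger_gap: 1.0
```

```bash
python3 look.py w3 lid_bar,lid_hinge,case
```

```text
3.95 [0.4199 0.1202 0.33  ] 0.683
lid_bar [([251.0, 41.4], 0.77)]
lid_hinge [([354.3, 51.5], 0.92)]
case [([286.8, 55.5], 0.56)]
```

View pics/w3.png

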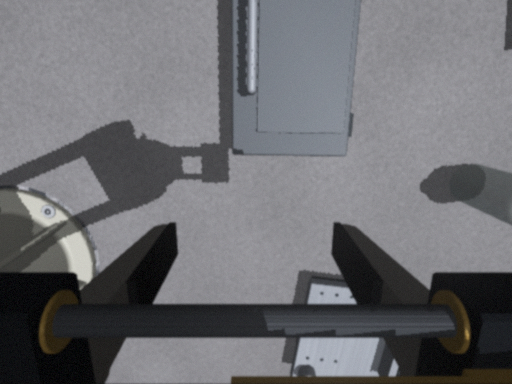

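The fixture is fully visible in w1, with plate corners at about (194,60), (252,189) and (380,135) and the bar face running (314,38)–(341,122). In w3 the case edge is at (234,152)–(347,155) and the handle bar runs vertically at column 250 down to row 92.

```bash
python3 - <<'E'
from h import *
import json
np.set_printoptions(precision=4,suppress=True)
J={k:json.load(open(k+".json")) for k in("w1","w2","w3")}
CC={k:cam("wrist",dict(ee_pos=np.array(J[k]["p"]),eef_rot=np.array(J[k]["R"]))) for k in J}
T=cam("top");S=cam("scene")
for t,a,b in(("fixture",[314.3,206.7],[211.6,193.6]),("stop_face",[321.1,185.4],[200.4,187.5]),("sleeve",[331.5,232.5],[206.2,174])):
    rs=[ray(CC[k],J[k][t]) for k in("w1","w2")]
    print(t,tri(rs),tri(rs+[ray(T,a),ray(S,b)]))
for t,a,b in(("lid_bar",[173.8,239.3],[322.1,177]),("lid_hinge",[179.3,198.6],[309.6,202.4])):
    print(t,tri([ray(CC["w3"],J["w3"][t]),ray(T,a)]),tri([ray(CC["w3"],J["w3"][t]),ray(T,a),ray(S,b)]))
c=[atz(CC["w1"],p,.045) for p in([194,60],[252,189],[380,135])]
print("plate",c,[np.degrees(np.arctan2(*(d)[1::-1])) for d in(c[1]-c[0],c[2]-c[1])],np.linalg.norm(c[1]-c[0]),np.linalg.norm(c[2]-c[1]),"centre",(c[0]+c[2])/2)
b=[atz(CC["w1"],p,.081) for p in([314,38],[341,122])];print("bar",b,np.degrees(np.arctan2(*(b[1]-b[0])[1::-1])))
g=[atz(CC["w3"],p,z) for p,z in(([234,152],.085),([347,155],.085),([251,5],.125),([251,90],.125))]
print("case",g,[np.degrees(np.arctan2(*d[1::-1])) for d in(g[1]-g[0],g[2]-g[3])])
E
```

```text
fixture (array([ 0.5555, -0.2183,  0.0015]), [np.float64(0.0002968982659442286), np.float64(0.0002968982659441834)]) (array([ 0.5482, -0.2119,  0.0007]), [np.float64(0.009947839374021106), np.float64(0.009136149784424973), np.float64(0.013173993562219858), np.float64(0.008881874984699395)])
stop_face (array([ 0.5929, -0.2264,  0.0688]), [np.float64(0.000489511089956515), np.float64(0.0004895110899566257)]) (array([ 0.5971, -0.2269,  0.0634]), [np.float64(0.0035759219039288113), np.float64(0.0034941355107696403), np.float64(0.0063863991047866135), np.float64(0.00028194575117050695)])
sleeve (array([ 0.4607, -0.2621,  0.0461]), [np.float64(0.0023839392246105535), np.float64(0.0023839392246105913)]) (array([ 0.4555, -0.2661,  0.0304]), [np.float64(0.0015443648830730187), np.float64(0.007891584879804093), np.float64(0.01134427717873762), np.float64(0.0037604146984267436)])
lid_bar (array([0.4344, 0.2198, 0.3539]), [np.float64(0.0003089004463512331), np.float64(0.00030890044635126967)]) (array([0.4351, 0.2602, 0.118 ]), [np.float64(0.00343792732811564), np.float64(0.0034794549452515644), np.float64(0.00043677807336625)])
lid_hinge (array([0.5647, 0.2446, 0.0712]), [np.float64(0.004052925181969574), np.float64(0.004052925181969607)]) (array([0.5637, 0.2428, 0.0774]), [np.float64(0.00332680008629006), np.float64(0.0049989644072562294), np.float64(0.0020337253274358303)])
plate [array([ 0.4862, -0.0967,  0.045 ]), array([ 0.4312, -0.2814,  0.045 ]), array([ 0.6202, -0.3369,  0.045 ])] [np.float64(-106.58239328994424), np.float64(-16.367263060948854)] 0.19274964553275542 0.19701454595317264 centre [ 0.5532 -0.2168  0.045 ]
bar [array([ 0.6148, -0.1786,  0.081 ]), array([ 0.5822, -0.2793,  0.081 ])] -107.93984213334132
case [array([0.3981, 0.1403, 0.085 ]), array([0.5433, 0.1158, 0.085 ]), array([0.4431, 0.2944, 0.125 ]), array([0.4311, 0.2114, 0.125 ])] [np.float64(-9.581151975639774), np.float64(81.78269681900949)]
```

```bash
python3 - <<'E'
from h import *
plan([.437,.225,.24],down(81.5))
E
```

```text
rows 4 shift [0.534, 0.008, 0.45] turn [0.001, 0.002, 0.031]
```

servo_tool:
  series:
    - [[0.53,0,0.45],[0,0,0.03]]
    - [[0.53,0,0.45],[0,0,0.03]]
    - [[0.53,0,0.45],[0,0,0.03]]
    - [[0.53,0,0.45],[0,0,0.03]]
    - [[0,0,0],[0,0,0]]

```text
time_s: 4.78
ee_pos: [0.435, 0.2242, 0.2385]
eef_rot: [[0.148, 0.989, -0.003], [0.989, -0.148, -0.002], [-0.002, -0.002, -1.0]]
contact_force: [0.2, -0.8, 0.8]
finger_gap: 1.0
```

```bash
python3 look.py w4 lid_bar,lid_hinge,case; python3 - <<'E'
from h import *
import json
np.set_printoptions(precision=4,suppress=True)
J={k:json.load(open(k+".json")) for k in("w3","w4")}
CC={k:cam("wrist",dict(ee_pos=np.array(J[k]["p"]),eef_rot=np.array(J[k]["R"]))) for k in J}
for t in("lid_bar","lid_hinge"): print(t,tri([ray(CC[k],J[k][t]) for k in J]), atz(CC["w4"],J["w4"][t],.125 if t=="lid_bar" else .075))
E
```

```text
4.775 [0.435  0.2242 0.2385] 0.033
lid_bar [([250.8, 151.0], 0.62)]
lid_hinge [([372.9, 146.1], 0.87)]
case [([291.6, 135.2], 0.97)]
lid_bar (array([0.4386, 0.2607, 0.1223]), [np.float64(0.0004041064035709719), np.float64(0.0004041064035710358)]) [0.4391 0.261  0.125 ]
lid_hinge (array([0.5625, 0.2402, 0.0751]), [np.float64(2.094271897398911e-05), np.float64(2.0942718974076584e-05)]) [0.5625 0.2402 0.075 ]
```

View pics/w4.png

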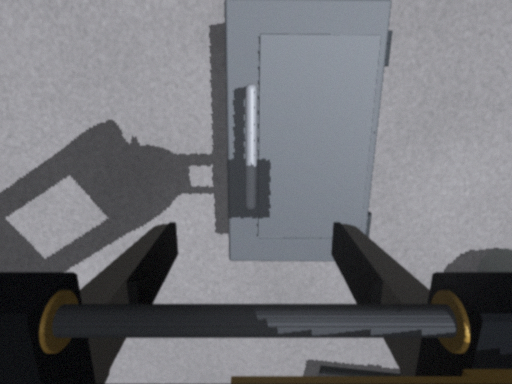

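Wrist view w4 shows the handle at column 251, rows 87–207, between the fingers' plane. The measured bar is at (0.439, 0.261, 0.123) and the hinge at (0.5625, 0.240, 0.075). They are 0.126 m apart, which agrees with the text.

```bash
python3 - <<'E'
from h import *
plan([.4388,.2608,.116],down(80.8),5)
r=np.hypot(.125,.05);th=np.linspace(0,1.85,16);a=np.arctan2(.05,-.125)-th
d=np.diff(np.c_[r*np.cos(a),-r*np.sin(a)],axis=0)/.05
print(np.round(d,2).tolist(), d.sum(0)*50,np.round(d,2).sum(0)*50)
E
```

```text
rows 5 shift [0.148, -0.01, 0.5] turn [0.003, -0.001, 0.032]
[[0.14, -0.3], [0.18, -0.28], [0.21, -0.26], [0.24, -0.23], [0.27, -0.2], [0.29, -0.16], [0.31, -0.13], [0.32, -0.09], [0.33, -0.05], [0.33, -0.01], [0.33, 0.03], [0.32, 0.08], [0.31, 0.11], [0.3, 0.15], [0.27, 0.19]] [207.512541   -56.37988803] [207.5 -57.5]
```

servo_tool:
  series:
    - [[0.148,-0.01,0.5],[0,0,0.03]]
    - [[0.148,-0.01,0.5],[0,0,0.03]]
    - [[0.148,-0.01,0.5],[0,0,0.03]]
    - [[0.148,-0.01,0.5],[0,0,0.03]]
    - [[0.148,-0.01,0.5],[0,0,0.03]]

```text
time_s: 5.6
ee_pos: [0.439, 0.2616, 0.1154]
eef_rot: [[0.159, 0.987, 0.002], [0.987, -0.159, 0.001], [0.001, 0.002, -1.0]]
contact_force: [-0.2, 0.4, -0.9]
finger_gap: 1.001
```

servo_tool:
  series:
    - [[0,0,0],[0,0,0]]
    - [[0,0,0],[0,0,0]]
    - [[0,0,0],[0,0,0]]
    - [[0,0,0],[0,0,0]]
    - [[0,0,0],[0,0,0]]
  grip: -1
  squeeze: 25

```text
time_s: 6.22
ee_pos: [0.4382, 0.2619, 0.1155]
eef_rot: [[0.158, 0.987, 0.001], [0.987, -0.158, 0.0], [0.0, 0.001, -1.0]]
contact_force: [-0.3, -0.3, -0.4]
finger_gap: 0.481
```

Fingers are still closing.

servo_tool:
  series:
    - [[0,0,0],[0,0,0]]
    - [[0,0,0],[0,0,0]]
    - [[0,0,0],[0,0,0]]
    - [[0,0,0],[0,0,0]]
    - [[0,0,0],[0,0,0]]

```text
time_s: 6.85
ee_pos: [0.4372, 0.262, 0.1149]
eef_rot: [[0.158, 0.987, -0.001], [0.987, -0.158, -0.0], [-0.0, -0.001, -1.0]]
contact_force: [-4.8, 2.5, 2.2]
finger_gap: 0.097
```

servo_tool:
  series:
    - [[0,0.14,-0.3],[0,0,0]]
    - [[0,0.18,-0.28],[0,0,0]]
    - [[0,0,0],[0,0,0]]

```text
time_s: 7.22
ee_pos: [0.453, 0.2595, 0.1448]
eef_rot: [[0.158, 0.987, -0.002], [0.987, -0.158, 0.0], [-0.0, -0.002, -1.0]]
contact_force: [-8.7, 3.7, 4.5]
finger_gap: 0.093
```

servo_tool:
  series:
    - [[0,0.21,-0.26],[0,0,0]]
    - [[0,0.24,-0.23],[0,0,0]]
    - [[0,0.27,-0.2],[0,0,0]]
    - [[0,0.29,-0.16],[0,0,0]]
    - [[0,0.31,-0.13],[0,0,0]]

```text
time_s: 7.85
ee_pos: [0.5189, 0.249, 0.194]
eef_rot: [[0.157, 0.988, -0.001], [0.988, -0.157, 0.0], [0.0, -0.001, -1.0]]
contact_force: [-3.7, 1.1, 3.2]
finger_gap: 0.097
```

servo_tool:
  series:
    - [[0,0.32,-0.09],[0,0,0]]
    - [[0,0.33,-0.05],[0,0,0]]
    - [[0,0.33,-0.01],[0,0,0]]
    - [[0,0.33,0.03],[0,0,0]]
    - [[0,0.32,0.08],[0,0,0]]

```text
time_s: 8.48
ee_pos: [0.6007, 0.2359, 0.1946]
eef_rot: [[0.158, 0.987, 0.0], [0.987, -0.158, -0.0], [-0.0, 0.0, -1.0]]
contact_force: [-1.9, 0.9, 1.1]
finger_gap: 0.098
```

servo_tool:
  series:
    - [[0,0.31,0.11],[0,0,0]]
    - [[0,0.3,0.15],[0,0,0]]
    - [[0,0.14,0.1],[0,0,0]]
    - [[0,0,0],[0,0,0]]

```text
time_s: 8.98
ee_pos: [0.6372, 0.2301, 0.1766]
eef_rot: [[0.158, 0.987, 0.0], [0.987, -0.158, -0.0], [-0.0, 0.0, -1.0]]
contact_force: [0.8, -0.6, 1.6]
finger_gap: 0.097
```

servo_tool:
  series:
    - [[0,0.12,0.08],[0,0,0]]
    - [[0,0,0],[0,0,0]]

```text
time_s: 9.22
ee_pos: [0.6422, 0.2293, 0.173]
eef_rot: [[0.157, 0.988, -0.001], [0.988, -0.157, -0.0], [-0.0, -0.001, -1.0]]
contact_force: [-1.3, -0.1, 0.8]
finger_gap: 0.101
```

servo_tool:
  series:
    - [[0,0,0],[0,0,0]]
    - [[0,0,0],[0,0,0]]
    - [[0,0,0],[0,0,0]]
  grip: -0.35

```text
time_s: 9.6
ee_pos: [0.6426, 0.2294, 0.1732]
eef_rot: [[0.157, 0.988, 0.0], [0.988, -0.157, 0.0], [0.0, 0.0, -1.0]]
contact_force: [1.0, -0.1, -0.6]
finger_gap: 0.327
```

servo_tool:
  series:
    - [[0,0.14,-0.5],[0,0,0]]
    - [[0,0.06,-0.5],[0,0,0]]
    - [[0,0,-0.9],[0,0,0]]
    - [[0,0,-0.9],[0,0,0]]
    - [[0,0,-0.6],[0,0,0]]

```text
time_s: 10.22
ee_pos: [0.6527, 0.2279, 0.3458]
eef_rot: [[0.158, 0.988, 0.002], [0.988, -0.158, 0.001], [0.001, 0.002, -1.0]]
contact_force: [-0.5, -0.8, -0.8]
finger_gap: 0.327
```

servo_tool:
  series:
    - [[-0.2,-0.9,0],[0,0,0]]
    - [[-0.2,-0.9,0],[0,0,0]]
    - [[-0.2,-0.9,0],[0,0,0]]
    - [[-0.2,-0.9,0],[0,0,0]]
    - [[0,0,0],[0,0,0]]
  grip: 1

```text
time_s: 10.85
ee_pos: [0.4659, 0.2164, 0.3437]
eef_rot: [[0.156, 0.988, 0.0], [0.988, -0.156, 0.0], [0.0, 0.0, -1.0]]
contact_force: [-0.4, 0.4, -0.0]
finger_gap: 0.852
```

```bash
python3 look.py w5 housing,flange,lid_bar,lid_hinge
```

```text
10.85 [0.4659 0.2164 0.3437] 0.05
housing [([259.4, 166.1], 0.81), ([434.6, 235.1], 0.49)]
flange [([261.9, 85.8], 0.56)]
lid_bar [([426.0, 138.9], 0.63)]
lid_hinge [([318.5, 132.9], 0.78), ([261.8, 164.4], 0.18)]
```

View pics/w5.png

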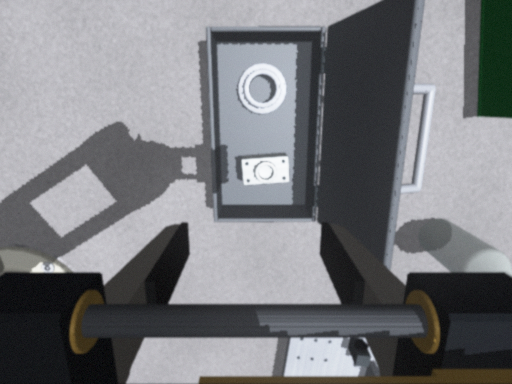

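The lid is open on its stop. The housing is at (265,170) and lies across the case (corners (242,159), (287,154), (290,182), (244,186)), with the flange at (262,88).

```bash
python3 - <<'E'
from h import *
import json
np.set_printoptions(precision=4,suppress=True)
J=json.load(open("w5.json"));C=cam("wrist",dict(ee_pos=np.array(J["p"]),eef_rot=np.array(J["R"])))
c=[atz(C,p,.046) for p in([242,159],[287,154],[290,182],[244,186])]
m=sum(c)/4;print(c,m,[np.linalg.norm(c[i]-c[i-1]) for i in range(4)])
for d in(c[1]-c[0],c[2]-c[3],c[0]-c[3],c[1]-c[2]):print(np.degrees(np.arctan2(d[1],d[0])))
print("tip",atz(C,J["housing"],.006),"collar",atz(C,[265,170.5],.058))
plan([.455,.2,.24],down(171))
E
```

```text
[array([0.4497, 0.2179, 0.046 ]), array([0.5164, 0.2148, 0.046 ]), array([0.5154, 0.172 , 0.046 ]), array([0.4458, 0.1768, 0.046 ])] [0.4818 0.1954 0.046 ] [np.float64(0.04130877967892185), np.float64(0.06672502662893517), np.float64(0.042802569611083474), np.float64(0.06972954489039472)]
-2.6700328093377292
-3.928657528464039
84.5393528851713
88.63726848712479
tip [0.473  0.1956 0.006 ] collar [0.4807 0.198  0.058 ]
rows 23 shift [-0.006, -0.02, 0.09] turn [0.0, 0.0, -0.979]
```

```bash
python3 - <<'E'
from h import *
plan([.481,.196,.24],down(176.5),25)
E
```

```text
rows 25 shift [-0.021, -0.003, 0.082] turn [0.0, 0.0, -0.956]
```

servo_tool:
  series:
    - [[-0.021,-0.003,0.082],[0,0,-0.956]]
    - [[-0.021,-0.003,0.082],[0,0,-0.956]]
    - [[-0.021,-0.003,0.082],[0,0,-0.956]]
    - [[-0.021,-0.003,0.082],[0,0,-0.956]]
    - [[-0.021,-0.003,0.082],[0,0,-0.956]]
  grip: 0.39

```text
time_s: 11.72
ee_pos: [0.4683, 0.2114, 0.322]
eef_rot: [[-0.176, 0.984, -0.001], [0.984, 0.176, -0.0], [-0.0, -0.001, -1.0]]
contact_force: [0.1, -0.1, -0.1]
finger_gap: 0.693
```

servo_tool:
  series:
    - [[-0.021,-0.003,0.082],[0,0,-0.956]]
    - [[-0.021,-0.003,0.082],[0,0,-0.956]]
    - [[-0.021,-0.003,0.082],[0,0,-0.956]]
    - [[-0.021,-0.003,0.082],[0,0,-0.956]]
    - [[-0.021,-0.003,0.082],[0,0,-0.956]]

```text
time_s: 12.35
ee_pos: [0.4692, 0.2062, 0.3015]
eef_rot: [[-0.489, 0.872, -0.0], [0.872, 0.489, -0.0], [0.0, -0.0, -1.0]]
contact_force: [0.4, -0.2, 0.2]
finger_gap: 0.695
```

servo_tool:
  series:
    - [[-0.021,-0.003,0.082],[0,0,-0.956]]
    - [[-0.021,-0.003,0.082],[0,0,-0.956]]
    - [[-0.021,-0.003,0.082],[0,0,-0.956]]
    - [[-0.021,-0.003,0.082],[0,0,-0.956]]
    - [[-0.021,-0.003,0.082],[0,0,-0.956]]

```text
time_s: 12.98
ee_pos: [0.4717, 0.2015, 0.281]
eef_rot: [[-0.748, 0.664, -0.001], [0.664, 0.748, -0.0], [0.0, -0.001, -1.0]]
contact_force: [-0.4, 0.2, -0.7]
finger_gap: 0.697
```

servo_tool:
  series:
    - [[-0.021,-0.003,0.082],[0,0,-0.956]]
    - [[-0.021,-0.003,0.082],[0,0,-0.956]]
    - [[-0.021,-0.003,0.082],[0,0,-0.956]]
    - [[-0.021,-0.003,0.082],[0,0,-0.956]]
    - [[-0.021,-0.003,0.082],[0,0,-0.956]]

```text
time_s: 13.6
ee_pos: [0.4756, 0.198, 0.2605]
eef_rot: [[-0.924, 0.383, -0.001], [0.383, 0.924, -0.0], [0.0, -0.0, -1.0]]
contact_force: [0.6, -1.0, 0.4]
finger_gap: 0.697
```

servo_tool:
  series:
    - [[-0.021,-0.003,0.082],[0,0,-0.956]]
    - [[-0.021,-0.003,0.082],[0,0,-0.956]]
    - [[-0.021,-0.003,0.082],[0,0,-0.956]]
    - [[-0.021,-0.003,0.082],[0,0,-0.956]]
    - [[-0.021,-0.003,0.082],[0,0,-0.956]]

```text
time_s: 14.22
ee_pos: [0.4805, 0.1959, 0.24]
eef_rot: [[-0.998, 0.059, -0.0], [0.059, 0.998, -0.0], [0.0, -0.0, -1.0]]
contact_force: [0.5, 0.6, 0.7]
finger_gap: 0.696
```

```bash
python3 look.py w6 housing,flange
```

```text
14.225 [0.4805 0.1959 0.24  ] 0.043
housing [([250.9, 165.6], 0.93)]
flange [([347.1, 168.7], 0.75)]
```

View pics/w6.png

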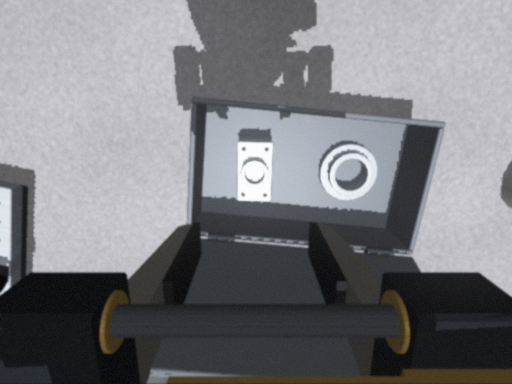

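Housing is aligned with the jaws in w6: top-face corners (238,143), (272,142), (271,201), (237,201) and collar at (255,170). The flange is at (348,172), well clear.

```bash
python3 - <<'E'
from h import *
import json
np.set_printoptions(precision=4,suppress=True)
C={}
for k in("w5","w6"):
    J=json.load(open(k+".json"));C[k]=cam("wrist",dict(ee_pos=np.array(J["p"]),eef_rot=np.array(J["R"])))
P={"w5":[[242,159],[287,154],[290,182],[244,186],[265,170.5],[259.4,166.1]],"w6":[[237,201],[0,0],[0,0],[0,0],[255,170.5],[250.9,165.6]]}
print("collar",tri([ray(C[k],P[k][4]) for k in C]),"origin",tri([ray(C[k],P[k][5]) for k in C]))
c=[atz(C["w6"],p,.046) for p in([238,143],[272,142],[271,201],[237,201])]
print(c,sum(c)/4);d=c[3]-c[0];e=c[2]-c[1];f=c[1]-c[0]
print([np.degrees(np.arctan2(v[1],v[0])) for v in(d,e,f)],[np.linalg.norm(v) for v in (d,e,f)])
m=[.4835,.1955,.027]
plan([*m[:2],.022],down(177),7)
E
```

```text
collar (array([0.478 , 0.1962, 0.0542]), [np.float64(0.0005517940248461779), np.float64(0.0005517940248461967)]) origin (array([0.4736, 0.1952, 0.0284]), [np.float64(0.004431670502985857), np.float64(0.004431670502985907)])
[array([0.4466, 0.1793, 0.046 ]), array([0.4478, 0.2176, 0.046 ]), array([0.5171, 0.2133, 0.046 ]), array([0.5147, 0.1731, 0.046 ])] [0.4816 0.1958 0.046 ]
[np.float64(-5.2198763462448285), np.float64(-3.5261160526779465), np.float64(88.26027178190694)] [np.float64(0.06841389664266143), np.float64(0.06948712742059512), np.float64(0.03830084556042768)]
rows 7 shift [-0.01, -0.0, 0.623] turn [-0.001, -0.002, -0.02]
```

servo_tool:
  series:
    - [[-0.01,0,0.9],[0,0,0]]
    - [[0,0,0.9],[0,0,0]]
    - [[0,0,0.9],[0,0,0]]
    - [[0,0,0.9],[0,0,0]]
    - [[0,0,0.5],[0,0,0]]

```text
time_s: 15.0
ee_pos: [0.4795, 0.1955, 0.0334]
eef_rot: [[-0.998, 0.062, -0.002], [0.062, 0.998, -0.001], [0.002, -0.001, -1.0]]
contact_force: [0.2, -0.3, 0.4]
finger_gap: 0.696
```

servo_tool:
  series:
    - [[0,0,0.25],[0,0,0]]
    - [[0,0,0],[0,0,0]]

```text
time_s: 15.25
ee_pos: [0.4801, 0.1959, 0.0227]
eef_rot: [[-0.998, 0.061, -0.001], [0.061, 0.998, -0.0], [0.001, -0.0, -1.0]]
contact_force: [0.2, 0.3, 0.4]
finger_gap: 0.697
```

servo_tool:
  series:
    - [[0,0,0],[0,0,0]]
    - [[0,0,0],[0,0,0]]
    - [[0,0,0],[0,0,0]]
    - [[0,0,0],[0,0,0]]
    - [[0,0,0],[0,0,0]]
  grip: -1
  squeeze: 40

```text
time_s: 15.88
ee_pos: [0.4806, 0.1961, 0.024]
eef_rot: [[-0.998, 0.06, 0.001], [0.06, 0.998, 0.0], [-0.001, 0.001, -1.0]]
contact_force: [-1.0, -1.9, 6.7]
finger_gap: 0.432
```

servo_tool:
  series:
    - [[0,0,-0.2],[0,0,0]]
    - [[0,0,-0.6],[0,0,0]]
    - [[0,0,-0.9],[0,0,0]]
    - [[0,0,-0.9],[0,0,0]]
    - [[0,0,-0.9],[0,0,0]]

```text
time_s: 16.5
ee_pos: [0.4795, 0.1957, 0.1999]
eef_rot: [[-0.998, 0.06, -0.0], [0.06, 0.998, -0.0], [0.0, -0.0, -1.0]]
contact_force: [0.5, 0.3, -2.6]
finger_gap: 0.429
```

```bash
python3 - <<'E'
from h import *
s=status.get_state();print(s["ee_pos"],s["contact_force"],s["finger_gap"],s["joint_pos"])
plan([.54,-.21,.27],down(163),10)
plan([.61,-.235,.27],down(163),2,np.array([.54,-.21,.27]),down(163))
E
```

```text
[0.47945908 0.19572455 0.1998997 ] [ 0.50874262  0.28540467 -2.57208825] 0.429493025507414 [ 3.84646521e-01  2.15171663e-01  1.88648771e+00  5.00139396e-05
  1.04017109e+00 -1.12569613e+00]
rows 10 shift [-0.255, -0.782, -0.14] turn [-0.0, -0.0, 0.338]
rows 2 shift [-0.743, -0.034, 0.0] turn [0.0, 0.0, 0.0]
```

servo_tool:
  series:
    - [[-0.255,-0.782,-0.14],[0,0,0.338]]
    - [[-0.255,-0.782,-0.14],[0,0,0.338]]
    - [[-0.255,-0.782,-0.14],[0,0,0.338]]
    - [[-0.255,-0.782,-0.14],[0,0,0.338]]
    - [[-0.255,-0.782,-0.14],[0,0,0.338]]

```text
time_s: 17.12
ee_pos: [0.522, -0.0065, 0.2337]
eef_rot: [[-0.984, 0.178, -0.0], [0.178, 0.984, 0.0], [0.0, 0.0, -1.0]]
contact_force: [0.2, -1.0, -3.4]
finger_gap: 0.433
```

servo_tool:
  series:
    - [[-0.255,-0.782,-0.14],[0,0,0.338]]
    - [[-0.255,-0.782,-0.14],[0,0,0.338]]
    - [[-0.255,-0.782,-0.14],[0,0,0.338]]
    - [[-0.255,-0.782,-0.14],[0,0,0.338]]
    - [[-0.255,-0.782,-0.14],[0,0,0.338]]

```text
time_s: 17.75
ee_pos: [0.5402, -0.211, 0.2685]
eef_rot: [[-0.956, 0.293, -0.0], [0.293, 0.956, 0.0], [0.0, 0.0, -1.0]]
contact_force: [0.5, -0.6, -2.3]
finger_gap: 0.426
```

servo_tool:
  series:
    - [[-0.743,-0.034,0],[0,0,0]]
    - [[-0.743,-0.034,0],[0,0,0]]
    - [[0,0,0],[0,0,0]]
    - [[0,0,0],[0,0,0]]

```text
time_s: 18.25
ee_pos: [0.6097, -0.2343, 0.2677]
eef_rot: [[-0.956, 0.292, -0.002], [0.292, 0.956, 0.001], [0.002, 0.0, -1.0]]
contact_force: [-1.1, 0.0, -3.2]
finger_gap: 0.431
```

```bash
python3 look.py w7 fixture,stop_face,sleeve,housing
```

```text
18.25 [ 0.6097 -0.2343  0.2677] 0.012
fixture [([254.0, 116.1], 0.63)]
stop_face [([253.5, 159.6], 0.9)]
sleeve [([189.0, 47.8], 0.92), ([458.1, 206.0], 0.68)]
housing [([252.8, 233.3], 0.83)]
```

View pics/w7.png

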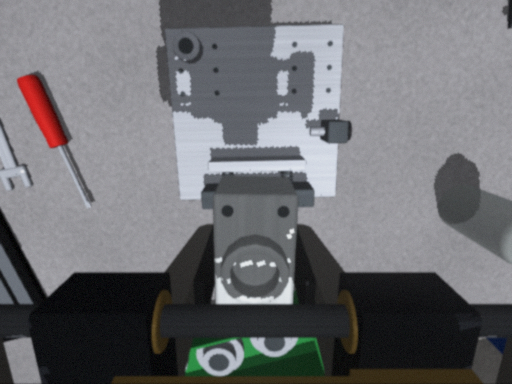

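w7 shows the held housing at (254,240), and the plate corners are at (166,28), (343,24), (335,195) and (180,198). The stop bar strip runs (209,161)–(305,160) with the clamp post at (337,131). I'll fit the fixture pose from the corners.

```bash
cat > fit.py <<'E'
from h import *
import json
from scipy.optimize import least_squares
np.set_printoptions(precision=4,suppress=True)
C={}
for k in("w1","w2","w7"):
    J=json.load(open(k+".json"));C[k]=cam("wrist",dict(ee_pos=np.array(J["p"]),eef_rot=np.array(J["R"])))
    C[k+"d"]=J
obs=[("w7",(-.1,-.1,.045),(166,28)),("w7",(-.1,.1,.045),(343,24)),("w7",(.1,.1,.045),(335,195)),("w7",(.1,-.1,.045),(180,198)),
("w1",(-.1,.1,.045),(194,60)),("w1",(-.1,-.1,.045),(252,189)),("w1",(.1,-.1,.045),(380,135)),
("w1",(.045,0,.064),C["w1d"]["stop_face"]),("w2",(.045,0,.064),C["w2d"]["stop_face"]),("w7",(.045,0,.064),C["w7d"]["stop_face"]),("w7",(.045,.055,.081),None),("w7",(.045,-.055,.081),None),("w7",(.045,-.055,.047),None),("w7",(.045,.055,.047),None),("w1",(.045,.055,.081),(314,38)),("w1",(.045,-.055,.081),(341,122))]
def world(v,q):
    c,s=np.cos(v[2]),np.sin(v[2]);return [v[0]+c*q[0]-s*q[1],v[1]+s*q[0]+c*q[1],q[2]]
def f(v,ks=("w1","w2","w7")): return np.concatenate([proj(C[k],world(v,q))-p for k,q,p in obs if p is not None and k in ks])
for ks in(("w1","w2","w7"),("w7",),("w1",)):
    r=least_squares(f,[.555,-.218,-.29],args=(ks,),loss="soft_l1");print(ks,r.x,np.degrees(r.x[2]),"face",world(r.x,(.045,0,.064)));print(np.round(f(r.x,ks).reshape(-1,2),1).tolist())
    print([np.round(proj(C["w7"],world(r.x,q)),1).tolist() for k,q,p in obs if p is None])
E
python3 fit.py
```

```text
('w1', 'w2', 'w7') [ 0.5519 -0.2161 -0.2816] -16.13286630070909 face [np.float64(0.5950899536940869), np.float64(-0.22857786209942602), 0.064]
[[-3.1, -2.4], [0.7, -1.6], [-0.9, 1.2], [-2.4, 0.5], [-2.5, -2.8], [0.8, 1.7], [2.6, 0.5], [3.3, -1.3], [1.7, -1.5], [1.6, -2.6], [-2.9, -1.0], [0.9, 1.1]]
[[304.3, 158.6], [206.0, 160.2], [210.2, 155.5], [300.0, 154.1]]
('w7',) [ 0.5537 -0.2158 -0.2769] -15.865175928285735 face [np.float64(0.5970254570150512), np.float64(-0.22805483340789615), 0.064]
[[-2.6, -0.2], [0.9, -0.4], [0.1, 2.2], [-1.3, 2.2], [2.5, -1.2]]
[[305.2, 159.9], [207.1, 161.9], [211.1, 157.1], [300.9, 155.3]]
('w1',) [ 0.5506 -0.2159 -0.2796] -16.017381048747605 face [np.float64(0.593830341586046), np.float64(-0.2283033831638022), 0.064]
[[-3.3, -2.0], [0.3, 2.2], [1.8, 0.8], [2.4, -0.8], [-4.0, -0.4], [0.0, 1.6]]
[[304.3, 157.4], [205.9, 159.1], [210.1, 154.5], [300.0, 152.9]]
```

```bash
python3 -c "
import cv2
a=cv2.imread('pics/w7.png');cv2.imwrite('pics/w7c.png',cv2.resize(a[10:210,150:350],None,fx=3,fy=3,interpolation=cv2.INTER_CUBIC))"
```

```text
(no output)
```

View pics/w7c.png

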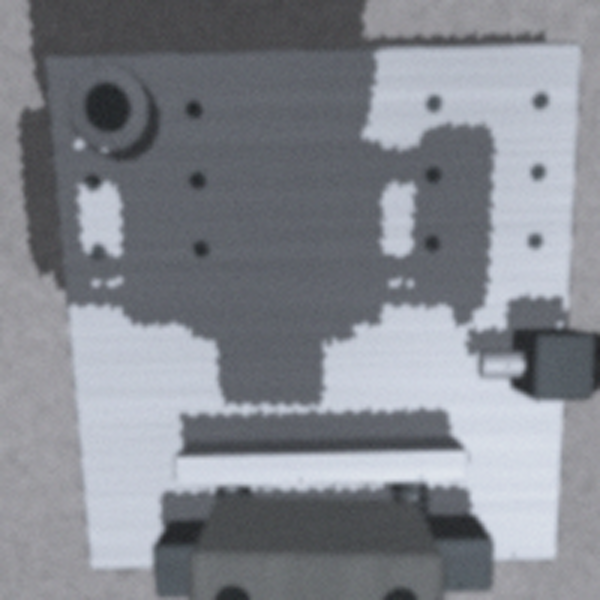

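```bash
sed -i 's/("w7",(.045,.055,.081),None),("w7",(.045,-.055,.081),None),("w7",(.045,-.055,.047),None),("w7",(.045,.055,.047),None)/("w7",(.045,.055,.081),(305.7,160.3)),("w7",(.045,-.055,.081),(209.3,161.3)),("w7",(.045,-.055,.047),(211.3,158)),("w7",(.045,.055,.047),(301.7,156.7))/; s/(166,28)/(165.3,28.7)/;s/(343,24)/(343.3,25)/;s/(335,195)/(335.3,195.3)/;s/(180,198)/(180.7,199.3)/' fit.py; python3 fit.py; python3 - <<'E'
from h import *
J=status.get_state();C=cam("wrist",J)
K,R,e,c=C;T=np.array(c["tool_from_camera"])
# held housing in tool frame: top z 40mm above bottom; TCP 16 above bottom -> tool z=-.024
p0=J["ee_pos"];z=p0[2]+.024;Rt=J["eef_rot"]
for p in([216,184],[294,184]): print("tool:",Rt.T@(atz(C,p,z)-p0))
E
```

```text
('w1', 'w2', 'w7') [ 0.5536 -0.2156 -0.2831] -16.21762201706716 face [np.float64(0.5968194842657902), np.float64(-0.228128748932409), 0.064]
[[-1.3, -1.7], [1.3, -0.9], [-0.6, 2.2], [-2.4, 0.3], [-1.7, -4.2], [1.4, 0.7], [3.4, -0.5], [4.1, -2.5], [2.7, -2.2], [2.4, -1.3], [-0.6, -0.2], [-2.4, 0.1], [-0.3, -1.4], [-0.9, -1.3], [-1.9, -2.4], [1.7, -0.0]]
[]
('w7',) [ 0.5547 -0.2152 -0.2778] -15.914438807932505 face [np.float64(0.5979277175813067), np.float64(-0.22754092272879584), 0.064]
[[-1.1, -0.3], [1.4, -0.6], [0.3, 2.5], [-1.4, 1.3], [3.2, -0.6], [0.2, 0.3], [-1.5, 1.2], [0.5, -0.4], [-0.2, -0.8]]
[]
('w1',) [ 0.5506 -0.2159 -0.2796] -16.017381048747605 face [np.float64(0.593830341586046), np.float64(-0.2283033831638022), 0.064]
[[-3.3, -2.0], [0.3, 2.2], [1.8, 0.8], [2.4, -0.8], [-4.0, -0.4], [0.0, 1.6]]
[]
tool: [ 0.04002223 -0.01653223 -0.02400073]
tool: [ 0.04000173  0.01827359 -0.0240018 ]
```

```bash
python3 - <<'E'
from h import *
J=status.get_state();C=cam("wrist",J)
p0=J["ee_pos"];Rt=J["eef_rot"]
for p,dz in(([215,193.3],.024),([296.7,193.3],.024),([220.7,174],-.016),([294,174],-.016)): print("tool:",np.round(Rt.T@(atz(C,p,p0[2]+dz)-p0),4))
a=-16
u=np.array([np.cos(np.radians(a)),np.sin(np.radians(a))]);c=np.array([.554,-.2155])
print(c,c-u*.005, c+u*.018)
plan([*(c-u*.008),.10],down(164),4)
E
```

```text
tool: [ 0.0357 -0.0171 -0.024 ]
tool: [ 0.0357  0.0196 -0.024 ]
tool: [ 0.0359 -0.0188  0.016 ]
tool: [0.0358 0.0233 0.016 ]
[ 0.554  -0.2155] [ 0.54919369 -0.21412181] [ 0.57130271 -0.22046147]
rows 4 shift [0.337, 0.01, 0.842] turn [-0.0, 0.0, -0.061]
```

servo_tool:
  series:
    - [[0.337,0.01,0.842],[0,0,-0.061]]
    - [[0.337,0.01,0.842],[0,0,-0.061]]
    - [[0.337,0.01,0.842],[0,0,-0.061]]
    - [[0.337,0.01,0.842],[0,0,-0.061]]
    - [[0,0,0],[0,0,0]]

```text
time_s: 19.12
ee_pos: [0.5435, -0.2123, 0.0973]
eef_rot: [[-0.961, 0.276, -0.006], [0.276, 0.961, 0.002], [0.007, 0.001, -1.0]]
contact_force: [0.1, -0.8, -2.6]
finger_gap: 0.429
```

servo_tool:
  series:
    - [[0,0,0.25],[0,0,0]]
    - [[0,0,0.25],[0,0,0]]
    - [[0,0,0.15],[0,0,0]]
    - [[0,0,0],[0,0,0]]
    - [[0,0,0],[0,0,0]]

```text
time_s: 19.75
ee_pos: [0.5471, -0.2138, 0.0675]
eef_rot: [[-0.961, 0.276, 0.0], [0.276, 0.961, -0.0], [-0.0, -0.0, -1.0]]
contact_force: [0.4, -1.2, -2.4]
finger_gap: 0.432
```

```bash
python3 - <<'E'
from h import *
s=status.get_state();print(s["time_s"],s["ee_pos"],s["contact_force"],s["ft_torque"],np.degrees(np.arctan2(s["eef_rot"][1,0],s["eef_rot"][0,0])))
import workcell
E
python3 look.py w8 stop_face,sleeve,fixture
```

```text
19.75 [ 0.54711577 -0.2137612   0.06746527] [ 0.39045017 -1.15709914 -2.38715728] [ 0.05408538 -0.16718803  0.03137521] 163.99023733341
19.75 [ 0.5471 -0.2138  0.0675] 0.001
stop_face []
sleeve [([254.7, 229.1], 0.72), ([126.1, 112.0], 0.57)]
fixture []
```

View pics/w8.png

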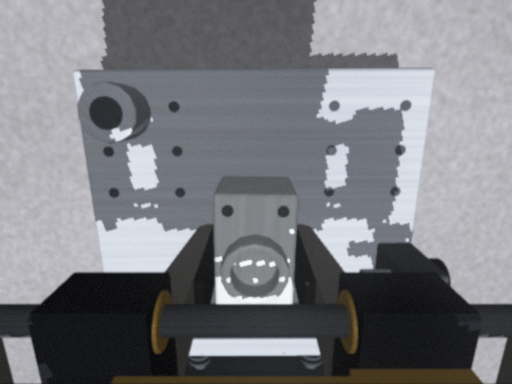

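w8 shows the housing (middle at column 255) ahead of the plate's open edge (77,72)–(433,69), with the sleeve at (108,112) untouched. I'll check angle and centring from that edge.

```bash
python3 - <<'E'
from h import *
np.set_printoptions(precision=4,suppress=True)
im=cv2.imread("pics/w8.png",0).astype(float)
# subpixel edge along columns: strongest vertical gradient near row 70
xs=[];ys=[]
for c in list(range(345,425,4))+list(range(110,300,6)):
    col=cv2.GaussianBlur(im,(5,5),1)[60:82,c];g=np.abs(np.diff(col));
    i=g.argmax(); w=g[max(0,i-2):i+3]; xs.append(c);ys.append(60.5+(np.arange(max(0,i-2),max(0,i-2)+len(w))*w).sum()/w.sum())
xs,ys=np.array(xs),np.array(ys);k=np.polyfit(xs,ys,1);r=abs(np.polyval(k,xs)-ys)<1.5;k=np.polyfit(xs[r],ys[r],1);print(k,r.sum(),len(r),abs(np.polyval(k,xs)-ys)[r].mean())
s=status.get_state();C=cam("wrist",s)
a,b=[atz(C,[c,np.polyval(k,c)],.045) for c in(77,433)]
d=b-a;print(a,b,np.linalg.norm(d),"fixture x angle",np.degrees(np.arctan2(d[1],d[0]))-90,"mid in tool",s["eef_rot"].T@((a+b)/2-s["ee_pos"]))
E
```

```text
[-0.0049 70.8387] 52 52 0.3323753623514508
[ 0.4319 -0.2808  0.045 ] [ 0.4848 -0.0942  0.045 ] 0.19386877292052496 fixture x angle -15.808221920574454 mid in tool [0.0925 0.0008 0.0225]
```

servo_tool:
  series:
    - [[0,0,0.08],[0,0,0.04]]
    - [[0,0,0.03],[0,0,0]]
    - [[0,0,0],[0,0,0]]
    - [[0,0,0],[0,0,0]]

```text
time_s: 20.45
ee_pos: [0.5471, -0.2137, 0.0629]
eef_rot: [[-0.96, 0.279, 0.001], [0.279, 0.96, -0.0], [-0.001, -0.0, -1.0]]
contact_force: [-4.2, 1.7, 13.4]
finger_gap: 0.435
```

servo_tool:
  series:
    - [[0,0,0.02],[0,0,0]]
    - [[0,0,0],[0,0,0]]
    - [[0,0,0],[0,0,0]]

```text
time_s: 20.82
ee_pos: [0.5471, -0.2138, 0.063]
eef_rot: [[-0.96, 0.279, 0.001], [0.279, 0.96, -0.0], [-0.001, -0.0, -1.0]]
contact_force: [-9.0, 2.8, 23.6]
finger_gap: 0.431
```

servo_tool:
  series:
    - [[0,0,-0.036],[0,0,0]]
    - [[0,0,0],[0,0,0]]
    - [[0,0,0],[0,0,0]]

```text
time_s: 21.2
ee_pos: [0.547, -0.2138, 0.063]
eef_rot: [[-0.96, 0.279, 0.0], [0.279, 0.96, -0.0], [-0.0, -0.0, -1.0]]
contact_force: [-3.2, 1.5, 6.9]
finger_gap: 0.434
```

servo_tool:
  series:
    - [[-0.06,0,0],[0,0,0]]
    - [[-0.06,0,0],[0,0,0]]
    - [[-0.06,0,0],[0,0,0]]
    - [[0,0,0],[0,0,0]]
    - [[0,0,0],[0,0,0]]

```text
time_s: 21.82
ee_pos: [0.5534, -0.2155, 0.063]
eef_rot: [[-0.96, 0.278, -0.004], [0.278, 0.96, 0.001], [0.004, 0.0, -1.0]]
contact_force: [-11.5, 3.0, 17.5]
finger_gap: 0.433
```

servo_tool:
  series:
    - [[0,0,-0.03],[0,0,0]]
    - [[0,0,0],[0,0,0]]
    - [[0,0,0],[0,0,0]]

```text
time_s: 22.2
ee_pos: [0.5555, -0.2161, 0.0636]
eef_rot: [[-0.96, 0.279, -0.0], [0.279, 0.96, 0.0], [0.0, 0.0, -1.0]]
contact_force: [0.8, -0.6, -3.2]
finger_gap: 0.432
```

```bash
python3 - <<'E'
from h import *
s=status.get_state();print(s["ee_pos"],s["contact_force"],s["ft_torque"],s["eef_rot"])
E
```

```text
[ 0.55546868 -0.21613142  0.06355614] [ 0.81014688 -0.59656512 -3.16748247] [ 0.03637173 -0.1339894   0.04740316] [[-9.60432522e-01  2.78512672e-01 -2.47533758e-04]
 [ 2.78512644e-01  9.60432552e-01  1.41724854e-04]
 [ 2.77211647e-04  6.71758779e-05 -9.99999959e-01]]
```

servo_tool:
  series:
    - [[-0.06,0,0],[0,0,0]]
    - [[-0.04,0,0],[0,0,0]]
    - [[0,0,0],[0,0,0]]
    - [[0,0,0],[0,0,0]]

```text
time_s: 22.7
ee_pos: [0.5602, -0.2175, 0.0639]
eef_rot: [[-0.96, 0.278, -0.0], [0.278, 0.96, 0.0], [0.0, 0.0, -1.0]]
contact_force: [-0.5, 0.4, -2.9]
finger_gap: 0.428
```

servo_tool:
  series:
    - [[-0.04,0,0],[0,0,0]]
    - [[0,0,0],[0,0,0]]
    - [[0,0,0],[0,0,0]]

```text
time_s: 23.08
ee_pos: [0.5622, -0.2181, 0.064]
eef_rot: [[-0.96, 0.278, -0.0], [0.278, 0.96, -0.0], [0.0, -0.0, -1.0]]
contact_force: [-0.4, -0.1, -3.0]
finger_gap: 0.436
```

servo_tool:
  series:
    - [[-0.04,0,0],[0,0,0]]
    - [[0,0,0],[0,0,0]]
    - [[0,0,0],[0,0,0]]

```text
time_s: 23.45
ee_pos: [0.5639, -0.2186, 0.0639]
eef_rot: [[-0.96, 0.278, -0.0], [0.278, 0.96, 0.0], [0.0, 0.0, -1.0]]
contact_force: [-0.8, 1.5, -3.3]
finger_gap: 0.43
```

servo_tool:
  series:
    - [[-0.04,0,0],[0,0,0]]
    - [[0,0,0],[0,0,0]]
    - [[0,0,0],[0,0,0]]

```text
time_s: 23.82
ee_pos: [0.5658, -0.2191, 0.0639]
eef_rot: [[-0.96, 0.278, -0.001], [0.278, 0.96, 0.0], [0.001, 0.0, -1.0]]
contact_force: [-3.7, 2.8, -1.0]
finger_gap: 0.436
```

servo_tool:
  series:
    - [[-0.04,0,0],[0,0,0]]
    - [[0,0,0],[0,0,0]]
    - [[0,0,0],[0,0,0]]

```text
time_s: 24.2
ee_pos: [0.5675, -0.2196, 0.0639]
eef_rot: [[-0.96, 0.278, -0.001], [0.278, 0.96, 0.0], [0.001, 0.0, -1.0]]
contact_force: [-4.8, 1.4, 0.0]
finger_gap: 0.435
```

servo_tool:
  series:
    - [[-0.04,0,0],[0,0,0]]
    - [[0,0,0],[0,0,0]]
    - [[0,0,0],[0,0,0]]

```text
time_s: 24.58
ee_pos: [0.5691, -0.2201, 0.0639]
eef_rot: [[-0.96, 0.278, -0.002], [0.278, 0.96, 0.001], [0.002, 0.0, -1.0]]
contact_force: [-6.3, 1.1, 0.6]
finger_gap: 0.43
```

servo_tool:
  series:
    - [[-0.03,0,0],[0,0,0]]
    - [[-0.02,0,0],[0,0,0]]
    - [[0,0,0],[0,0,0]]
    - [[0,0,0],[0,0,0]]

```text
time_s: 25.08
ee_pos: [0.5709, -0.2206, 0.0638]
eef_rot: [[-0.96, 0.278, -0.003], [0.278, 0.96, 0.001], [0.003, 0.0, -1.0]]
contact_force: [-7.8, 3.3, 2.6]
finger_gap: 0.429
```

servo_tool:
  series:
    - [[0,0,0.015],[0,0,0]]
    - [[0,0,0],[0,0,0]]
    - [[0,0,0],[0,0,0]]
    - [[0,0,0],[0,0,0]]

```text
time_s: 25.58
ee_pos: [0.5709, -0.2206, 0.0631]
eef_rot: [[-0.96, 0.278, -0.003], [0.278, 0.96, 0.001], [0.003, 0.0, -1.0]]
contact_force: [-8.4, 2.3, 2.7]
finger_gap: 0.434
```

```bash
python3 - <<'E'
from h import *
import json
np.set_printoptions(precision=4,suppress=True)
s=status.get_state();u=np.array([.961,-.276,0]);print(s["ee_pos"],s["contact_force"],s["contact_force"]@u,s["ft_torque"],s["eef_rot"][:,2],"s",(s["ee_pos"]-np.array([.5639,-.2186,0]))@u)
snap("scene","s2.png");a=cv2.imread("pics/s2.png");cv2.imwrite("pics/s2c.png",cv2.resize(a[130:260,130:400],None,fx=2.9,fy=2.9,interpolation=cv2.INTER_CUBIC))
E
```

```text
[ 0.5709 -0.2206  0.0631] [-8.4423  2.3334  2.6902] -8.757083883891967 [0.4362 1.0967 0.1433] [-0.0027  0.0009 -1.    ] s 0.007316789129249718
```

View pics/s2c.png

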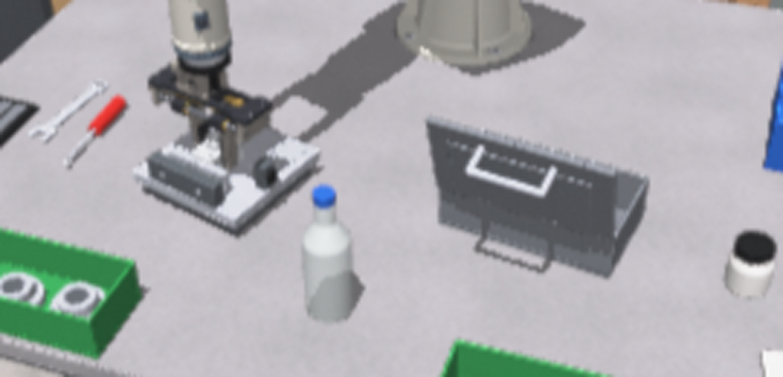

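servo_tool:
  series:
    - [[0,0,0.005],[0,-0.04,0]]
    - [[0,0,0],[0,0,0]]
    - [[0,0,0],[0,0,0]]
    - [[0,0,0],[0,0,0]]

```text
time_s: 26.12
ee_pos: [0.571, -0.2206, 0.063]
eef_rot: [[-0.96, 0.278, 0.0], [0.278, 0.96, 0.0], [-0.0, 0.0, -1.0]]
contact_force: [-9.8, 2.8, 4.4]
finger_gap: 0.431
```

```bash
python3 - <<'E'
from h import *
import json
np.set_printoptions(precision=4,suppress=True)
u=np.array([.961,-.276,0])
for i in range(6):
    vision.get_image("top");s=status.get_state();print(s["time_s"],s["ee_pos"],s["contact_force"],s["contact_force"]@u,s["eef_rot"][:,2],"s",(s["ee_pos"]-np.array([.5639,-.2186,0]))@u)
E
python3 look.py w9 housing,sleeve
```

```text
26.175 [ 0.571  -0.2206  0.063 ] [-9.4987  2.5433  4.5114] -9.83021003686369 [ 0.0001  0.0001 -1.    ] s 0.007348650719790781
26.225 [ 0.5709 -0.2206  0.063 ] [-7.8957  1.6359  4.0294] -8.039247443605689 [ 0.      0.0001 -1.    ] s 0.007321617494483509
26.275 [ 0.5709 -0.2206  0.063 ] [-8.4584  2.6311  5.1183] -8.854686036783615 [ 0.      0.0001 -1.    ] s 0.007315949794805484
26.325 [ 0.571  -0.2206  0.063 ] [-8.5128  2.5832  4.8455] -8.893747826768823 [ 0.      0.0001 -1.    ] s 0.007336868885501395
26.375 [ 0.5709 -0.2206  0.063 ] [-7.891   2.1626  4.9086] -8.180099073380926 [ 0.      0.0001 -1.    ] s 0.0073234849700424
26.425 [ 0.5709 -0.2206  0.063 ] [-8.512   2.6697  5.0509] -8.9168475908308 [-0.      0.0001 -1.    ] s 0.0073169490028177665
26.425 [ 0.5709 -0.2206  0.063 ] 0.002
housing [([251.0, 228.8], 0.56)]
sleeve [([115.7, 63.3], 0.66)]
```

View pics/w9.png

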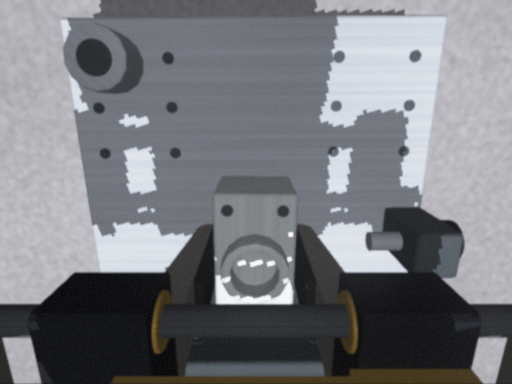

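w9 shows the housing (column 255) centred on the plate (columns 62–446) and the sleeve at (97,58), with the tool vertical. The push averages about 8.7 N, with an estimated 8 mm of bar travel. Handing in.

```bash
python3 -c "
from h import *
print(ticket.sign_off())"
```

```text
the job is handed in; nothing more can be done
None
```

The job is handed in at about 26.5 s. The lid is open on its stop, and the housing stands on the fixture plate with its small end held against the middle of the stop bar.

**Last checks**
- **Push:** it was steady, between 8.0 and 9.8 N and averaging about 8.8 N. That includes a little friction from the plate.
- **Bar travel:** I put it at about 8 of its 16 mm, worked out from the arm's position and the force rise of about 1 N/mm. The bar could not be seen directly in the last picture.
- **Flat on the plate:** the plate carries about 7 N, and the tool is vertical.
- **Alignment:** the housing is within about 1 mm of the middle and about 0.2° of square.
- **Other items:** the sleeve, bottle, jar, screwdriver and wrench look undisturbed. I last saw the flange just before the grasp, well clear of the fingers.

**What disagreed or went wrong**
- **First set-down:** it pressed up to about 24 N and slid roughly 9 mm with friction. I raised the housing slightly and redid the approach.
- **Fixture position:** the separate camera estimates of the fixture differed by up to about 4 mm. Contact with the bar came within about 1 mm of where the last fit put it.

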